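# Tare the balance with the jar on it

### The arm

A 7-joint arm with a two-finger parallel gripper is mounted at the origin on the work surface. World frame = base frame: x ahead of the robot, y to its left, z up, the work surface at z = 0. Lengths are in m, angles in rad, forces in N, time in s.
With the tool pointing down it reaches from about 0.425 to 0.925 m from the base axis. Payload 6.8 kg.
Tool frame: the origin (TCP) lies at the very end of the fingers, on their centre line; the grasp point (between the pads) lies 19 mm behind it (env.hold_point_z is the distance from the TCP to the grasp point, in m); z points along the fingers, y is the line along which they close (so a half turn about z gives the same grasp; the last joint's range is limited). The gripper opens to 85 mm and grips with 20 to 120 N. Pads are 22 mm wide; open, the fingers measure 114 mm over their backs; the gripper's body (76 mm by 85 mm) begins 54 mm behind the grasp point. The pads swing forward as they close: fully open they stand 13 mm farther back than shut.
Start: joints at [-1.335, 0.477, 0.022, 1.555, -0.011, 1.109, -0.083], TCP at [0.228, 0.636, 0.209] pointing down, gripper open.
Joint ranges: [-2.96, 2.96], [-0.34, 2.1], [-1.41, 1.46], [0.24, 2.44], [-1.37, 4.51], [0.17, 1.92], [-2.96, 2.96]. Speed limits (rad/s): [2.39, 2.39, 3.14, 3.14, 3.14, 3.14, 3.14].

### API

Orientations are given as a unit quaternion [x, y, z, w].
In Python, from station import env, vision, spot_in, masks_of gives the robot as it stands.
- The arm moves only by the tool apply_moves, never from a script. Its argument "deltas" is a list of rows, each a list of 3 entries, a list of its own where there are three numbers: the shift along the tool's x, y, z normalised to -1 to 1, where 1 is 15 cm, then the turn, a rotation vector about the tool's x, y, z normalised to -1 to 1, where 1 is 180 degrees, then the opening, from -1 (shut) to 1 (fully open). In form: [[[x, y, z], [wx, wy, wz], gripper], ...]. A call has 1 to 8 rows; each row shifts and turns the commanded pose from where the row before left it, along the tool's axes as they then stand; what a row does not reach is not made up. A row lasts 1/10 s, in which the tool goes at most 50 mm and 8.59 degrees, less where a joint would pass 70% of its speed; a pose out of reach is approached as far as the arm can. A call with a number of a shift or a turn outside -1 to 1 is refused whole. A call with a gripper value outside its range is refused whole. The fingers move at their own pace and stop on an object; the grip force is fixed at half the most. Time passes only in rows, so rows that do not move let the fingers close. It gives the time, the measured TCP pose, the force, the opening and the grip force at its end, in the units of the state.
- env.read_state(): the state, without advancing time (a new reading comes with each control period).
- vision.read_camera(name): name is "scene" or "top" or "wrist"; returns a dict with "pixels" (400x640x3 uint8, red, green, blue), "fx", "fy", "cx", "cy" (pixels), "k1" (the pictures are not rectified: a ray, as slopes to the right and down, at radius r is drawn at 1 + k1 r^2 times it, then the intrinsics apply), "R" (3x3) and "t" (3): a world point X has camera coordinates R X + t; the wrist camera has in their place "T_tool_cam" (4x4, takes a point from camera to tool coordinates, whose origin is the TCP and whose axes are the flange's). Camera axes: x right, y down, z forward; pixel columns grow to the right and rows downward; lengths in m; the calibration is good to about 2 mm. A picture is of the moment at which its call begins: read the wrist's pose just before it. There is no depth.
- env.finish_job(): hands the job in; it is judged then, once.
Trained networks look in a picture, given as the dict that the camera call returned (one of the last four; its "shot" number tells which), for a name from the list of things; names that differ only in an ending like _2 or _b are one class to them, and where a whole thing is asked for, a point or a joint stands for the part that bears it (a point fixed in the world has none). Each returns a list of dicts, best first, with "conf" (0 to 1); they miss things now and then, are a little off and sometimes report something else, mostly with a low value. They report only what shows in the picture. A call takes as long as a camera call. They do not tell look-alikes from the thing itself.
- spot_in(picture, query): "uv" ([column, row] in pixels, amid what is visible of it).
- masks_of(picture, query): "mask" (400x640 bool, what is visible of it) and "uv" ([column, row] in pixels, amid what is visible of it).
The state is a dict: "t": time; "joint_pos": joint angles; "dq": joint speeds; "joint_torque": joint torques, N m; "eef_pos": TCP position; "tcp_rot": TCP orientation; "contact_force": force on the tool from outside, world axes, zero at the start; "torque": the same for the moment, N m; "gripper_width": finger opening in m; "gripper_force": force on a finger pad.
Only numpy, scipy, OpenCV 4.12 (cv2) and the standard library are available. Lean on these libraries where they do the work, as an engineer would, in place of code of your own. Each camera call takes 0.05 s, during which the arm holds its last target. There are 200 camera calls.

### The job

Tare the balance for the empty white jar: push the jar gently along the balance's top, without lifting or tipping it, until it stands in the middle of the round steel pan. Then reach a fingertip down the round well of the key block and press the sunken round tare key all the way down for about a second, and come away, leaving the jar on the pan. Do not press the key before the jar is on the pan, do not press the square key, and leave everything else where it is.

Things in the scene. Friction and masses are not known exactly. Their poses are not given: they have to be found in the camera images.
- balance: grey low balance, a slab 220 (x) by 320 (y) by 35 mm high, fixed; origin at the centre of its underside. Its top is flat at 35 mm; the round pan is flush with it. Its z points up; the pan is at its +y end
- pan (a point): centre of the round steel pan, diameter 110 mm, on the balance's top surface (35 mm above the bench), flush with it so that things slide onto it; it does not move
- jar: the empty white jar with white lid, loose, standing on the balance's top at the end away from the pan; round, diameter 60 mm at the lid (top 14 mm) and 56 mm below, 44 mm high, about 0.12 kg; origin at the centre of its underside, z up
- round_block: grey key block with the ROUND well, fixed, 78 by 78 by 45 mm high; origin at the centre of its underside, z up. It and the square-well block may stand in either place
- round_mouth (a point): centre of the round well's mouth in the block's top face (45 mm above the bench); the well is upright, diameter 50 mm, 32 mm deep; the key in it has its top 16 mm below this point
- round_key (a joint): the tare key at the bottom of the round well: a white disc, diameter 40 mm; value 0 = up, 0.005 m = fully down (21 mm below the mouth); a spring pushes it back, with 1.6 N at the start rising to 5.6 N fully down
- square_block: grey key block with the SQUARE well (on/off key, not to be pressed), otherwise the same block, fixed; origin at the centre of its underside, z up; well 50 by 50 mm, 32 mm deep, at its centre
- square_key (a joint): the on/off key in the square well, a white square 38 mm wide, 16 mm below the mouth; value 0 = up, 0.005 m = fully down; leave it alone
- weight: small steel calibration weight standing on the balance near the far (+x) edge, diameter 24 mm, 32 mm high, loose, origin at the centre of its underside; leave it alone
- black_jar: black jar, diameter 52, 50 mm high, on the bench, origin at the centre of its underside; leave it alone
- amber: amber glass bottle, diameter 44, 85 mm high, on the bench, origin at the centre of its underside; leave it alone
- spatula: spatula 180 mm long lying flat on the bench beside the key blocks, under 30 mm high; leave it alone
- mortar: white ceramic bowl, diameter 90, 50 mm high, on the bench, origin at the centre of its underside; leave it alone
- small_jar: small white jar with black cap, diameter 40, 38 mm high, on the bench, origin at the centre of its underside; leave it alone
Mind the look-alikes: they are no part of the job. Leave any orange, purple or red look-alike of the round_block alone.

How it is judged:
On the way, in this order (a step that is already met when the one before it is completed fails the run):
1. the jar stands upright and still on the pan, its centre within 20 mm of the pan's centre (horizontal distance between jar and pan below 0.02 m and angle between jar's own z axis and vertical below 0.1 rad and linear speed of jar below 0.02 m/s), for 0.3 s.
2. the round key is pressed at least 4 of its 5 mm for 0.6 s with the jar on the pan (value of joint round_key above 0.004 m and horizontal distance between jar and pan below 0.02 m), for 0.6 s.
At the end, for the whole second after the job is handed in: The jar stands upright and still on the balance's pan, centre within 20 mm of the pan's centre, and both keys are up again (horizontal distance between jar and pan below 0.02 m and angle between jar's own z axis and vertical below 0.1 rad and z of jar in the frame of pan between -0.004 and 0.004 m and linear speed of jar below 0.01 m/s and value of joint each of round_key, square_key below 0.0015 m); the robot touches nothing.
It fails at once if the jar is lifted off the balance by more than 6 mm, pushed off its edge, or tipped more than 0.25 rad (z of jar in the frame of pan above 0.006 m or z of jar in the frame of pan below -0.006 m or angle between jar's own z axis and vertical above 0.25 rad).
It fails at once if the jar is pushed or squeezed with more than 20 N (contact force between the fingers and jar above 20 N).
It fails at once if the round key is pressed before the jar is on the pan (value of joint round_key above 0.003 m and horizontal distance between jar and pan above 0.02 m).
It fails at once if the square key is pressed (value of joint square_key above 0.002 m).
It fails at once if a bystander (weight, black jar, amber bottle, spatula, bowl, small jar) is moved more than 15 mm (distance of any of weight, black_jar, amber, spatula, mortar, small_jar from where it was at the start of the episode above 0.015 m).
It also fails if it takes over 54 s, if anything falls off the work surface, if the arm or the gripper's body presses on something with over 40 N, if the wrist force passes 120 N, or if a joint passes its speed limit or range.

## Working session

There is one attempt and no reset: what is moved stays moved. The work goes in short steps, Python scripts to look and compute and a tool call to move; the robot and the scene stay as the last step left them, time stands still between calls to the robot, and variables do not carry over. Pictures are saved under pics/ and viewed, at most 10 in all, crops included, and the job is handed in when it is done.

Besides the shell and the picture viewer there is one more tool, called after "Emit:" by a JSON object that holds its "name" and its "arguments", one argument or row to a line. apply_moves: Moves the arm, as the interface text tells. Scaled input: -1 to 1 covers 15 cm each way for a shift and 180 degrees each way for a turn. Its arguments: {"type":"object","properties":{"deltas":{"type":"array"}},"required":["deltas"]}

```bash
ls; mkdir -p pics; cat > h.py <<'E'
import numpy as np, cv2
from station import env, vision, spot_in, masks_of
from scipy.spatial.transform import Rotation as Ro
def ray(p,uv,st=None):
    # returns origin, direction in world
    K=np.array([[p['fx'],0,p['cx']],[0,p['fy'],p['cy']],[0,0,1.]])
    n=cv2.undistortPoints(np.array([[uv]],float),K,np.array([p['k1'],0,0,0,0.])).ravel()
    d=np.array([n[0],n[1],1.])
    if 'R' in p and p['R'] is not None:
        R=np.array(p['R']);t=np.array(p['t']);return -R.T@t,R.T@d
    T=np.array(p['T_tool_cam']);Rt=Ro.from_quat(st['tcp_rot']).as_matrix()
    return Rt@T[:3,3]+np.array(st['eef_pos']),Rt@T[:3,:3]@d
def at(p,uv,z,st=None):
    o,d=ray(p,uv,st);return o+d*(z-o[2])/d[2]
def save(p,name):cv2.imwrite('pics/'+name,cv2.cvtColor(p['pixels'],cv2.COLOR_RGB2BGR))
E
python3 - <<'E'
from h import *
s=env.read_state();print(s['t'],s['eef_pos'],s['tcp_rot'],s['gripper_width'])
H=dict(balance=.035,jar=.04,round_block=.045,square_block=.045,round_key=.03,round_mouth=.045,pan=.035,weight=.05,black_jar=.03,amber=.05,mortar=.03,small_jar=.02,spatula=.01)
for c in ('top','scene'):
    p=vision.read_camera(c);save(p,c+'.png')
    for q,z in H.items():
        try:
            for r in spot_in(p,q)[:3]:print(c,q,np.round(r['uv']),round(r['conf'],2),at(p,r['uv'],z).round(3))
        except Exception as e:print(q,e)
print(env.read_state()['t'])
E
```

```text
pics
0.0 [0.22732471 0.63487381 0.20800697] [ 1.71053063e-01  9.85261369e-01 -9.36943466e-04 -8.20022015e-05] 0.0852759181133582
top balance [228. 220.] 0.94 [0.531 0.156 0.035]
top balance [312. 143.] 0.66 [ 0.765 -0.083  0.035]
top jar [264. 222.] 0.59 [0.526 0.05  0.04 ]
top jar [362. 198.] 0.35 [ 0.606 -0.235  0.04 ]
top round_block [317. 291.] 0.97 [ 0.335 -0.109  0.045]
top round_block [449. 247.] 0.84 [ 0.467 -0.489  0.045]
top round_block [319. 202.] 0.75 [ 0.589 -0.108  0.045]
top square_block [340. 248.] 0.83 [ 0.456 -0.173  0.045]
top round_key [317. 292.] 0.7 [ 0.332 -0.109  0.03 ]
top round_key [312. 202.] 0.64 [ 0.589 -0.09   0.03 ]
top round_key [362. 196.] 0.57 [ 0.61  -0.234  0.03 ]
top round_mouth [359. 196.] 0.83 [ 0.61  -0.224  0.045]
top round_mouth [316. 295.] 0.78 [ 0.323 -0.107  0.045]
top round_mouth [319. 199.] 0.71 [ 0.598 -0.109  0.045]
top pan [226. 216.] 0.66 [0.542 0.16  0.035]
top weight [412. 217.] 0.57 [ 0.552 -0.378  0.05 ]
top weight [224. 186.] 0.5 [0.628 0.167 0.05 ]
top weight [358. 196.] 0.21 [ 0.608 -0.221  0.05 ]
top amber [315. 143.] 0.73 [ 
[... 663 characters left out ...]
3 ]
scene round_key [438. 230.] 0.56 [0.57  0.167 0.03 ]
scene round_mouth [314. 219.] 0.93 [ 0.618 -0.099  0.045]
scene round_mouth [340. 150.] 0.93 [ 0.354 -0.099  0.045]
scene round_mouth [259. 214.] 0.68 [ 0.631 -0.221  0.045]
scene pan [438. 230.] 0.64 [0.576 0.165 0.035]
scene pan [296. 167.] 0.59 [ 0.44  -0.194  0.035]
scene weight [438. 244.] 0.5 [0.631 0.166 0.05 ]
scene black_jar [172. 216.] 0.83 [ 0.672 -0.419  0.03 ]
scene amber [295. 278.] 0.95 [ 0.781 -0.092  0.05 ]
scene amber [300. 173.] 0.61 [ 0.48  -0.171  0.05 ]
scene mortar [226. 136.] 0.88 [ 0.348 -0.43   0.03 ]
scene small_jar [344. 305.] 0.81 [0.799 0.007 0.02 ]
scene spatula [207. 193.] 0.58 [ 0.562 -0.389  0.01 ]
1.4
```

View pics/top.png

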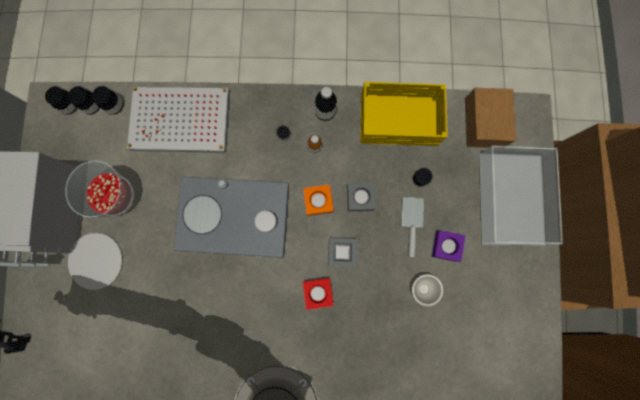

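View pics/scene.png

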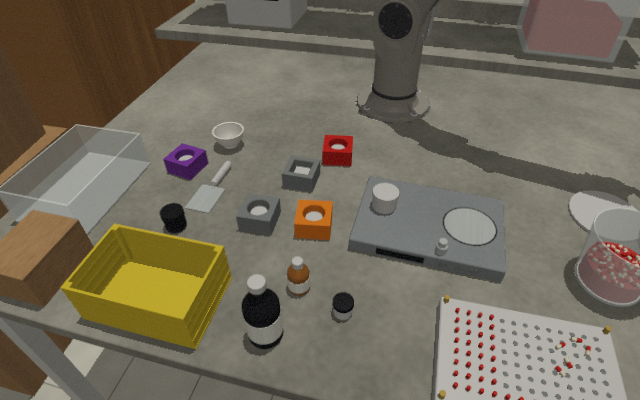

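The grey round-well block is at about (361,196) in the top view. The jar is at (265,221), the pan at (202,214) and the weight at (222,184). The orange, red and purple blocks are look-alikes. Next I'll refine these positions.

```bash
python3 - <<'E'
from h import *
p=vision.read_camera('top')
g=cv2.cvtColor(p['pixels'],cv2.COLOR_RGB2GRAY)
big=cv2.resize(g[160:270,160:400],None,fx=3,fy=3,interpolation=cv2.INTER_CUBIC);cv2.imwrite('pics/c.png',big)
def blob(c,z,th,r=40):
    x,y=c
    m=np.zeros_like(g);m[y-r:y+r,x-r:x+r]=(g[y-r:y+r,x-r:x+r]>th)*255
    n,l,s,ce=cv2.connectedComponentsWithStats(m)
    k=l[y,x]
    cn=cv2.findContours((l==k).astype(np.uint8),0,1)[0][0]
    e=cv2.minEnclosingCircle(cn)
    print(c,g[y,x],s[k],ce[k],e,at(p,ce[k],z).round(4))
for c,z in (((265,221),.079),((210,218),.035),((361,197),.029)):
    x,y=c;print(g[y,x-40:x+40:2]);
    for f in (.85,.92):
        try: blob(c,z,g[y,x]*f)
        except Exception as e:print(e)
# slab corners
for uv in ((181,178),(288,183),(283,255),(176,249)):print(at(p,uv,.035).round(3))
for uv in ((348,184),(373,184),(376,209),(348,209)):print(at(p,uv,.045).round(3))
print({k:np.round(p[k],3) for k in ('fx','R','t')}, -p['R'].T@p['t'])
w=vision.read_camera('wrist');print(w['T_tool_cam'].round(3),w['fx'])
E
```

```text
[108 106 102 105 107 108 108 107 108 107 107 110 111 107 113 161 175 179
 179 179 175 180 178 177 179 136  78 110 112 109  74  91 104 102  99 106
 104 101 100  99]
(265, 221) 175 [255 211  20  20 322] [264.5310559 220.7826087] ((264.5625, 220.875), 10.202159881591797) [0.527  0.0426 0.079 ]
(265, 221) 175 [255 212  20  19 296] [264.73648649 220.81756757] ((264.6349792480469, 220.64109802246094), 9.730414390563965) [0.5269 0.042  0.079 ]
[106 108 106  99 105 105  90 134 155 154 155 153 156 158 158 157 158 157
 157 158 159 158 159 156 152 112 100 105 103 107 105 107 107 106 107 106
 107 106 110 109]
(210, 218) 159 [ 184  197   36   36 1016] [201.80413386 214.25295276] ((201.8125, 214.1875), 18.14039421081543) [0.545  0.2321 0.035 ]
(210, 218) 159 [185 197  35  36 961] [201.81789802 214.3371488 ] ((201.87396240234375, 214.2534637451172), 17.747085571289062) [0.5448 0.232  0.035 ]
[174 162 108 109 121 104  98 101 103 102 101  99  97  75  91 100  96 156
 174 173 172 171 173 145  73  94  98  99  98  98 100 102 100 100  99 103
  96 101  93  99]
(361, 197) 172 [355 191  12  12 119] [360.68907563 196.45378151] ((360.9303894042969, 196.3987274169922), 6.142855167388916) [ 0.6102 -0.2312  0.029 ]
(361, 197) 172 [356 191  11  12 104] [360.93269231 196.42307692] ((360.8235168457031, 196.41175842285156), 5.710840702056885) [ 0.6103 -0.232   0.029 ]
[0.651 0.301 0.035]
[ 0.644 -0.017  0.035]
[ 0.434 -0.009  0.035]
[0.442 0.302 0.035]
[ 0.644 -0.192  0.045]
[ 0.646 -0.265  0.045]
[ 0.572 -0.274  0.045]
[ 0.57  -0.193  0.045]
{'fx': np.float64(428.824), 'R': array([[ 0.024, -1.   ,  0.011],
       [-0.99 , -0.025, -0.136],
       [ 0.136, -0.007, -0.991]]), 't': array([-0.123,  0.589,  1.205])} [ 0.42270362 -0.09885661  1.27514621]
[[ 0.001 -0.96  -0.281  0.071]
 [ 1.     0.001 -0.     0.001]
 [ 0.001 -0.281  0.96  -0.165]
 [ 0.     0.     0.     1.   ]] 350.70142126403226
```

View pics/c.png

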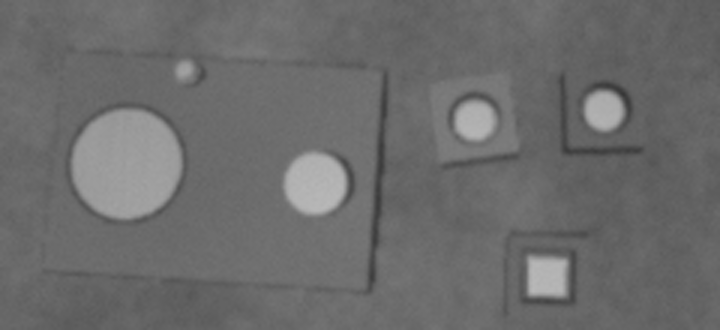

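Emit:
{"name": "apply_moves", "arguments": {
  "deltas": [
    [[0,0,0],[0,0,0.0467],0],
    [[0,0,0],[0,0,0.0467],0],
    [[0,0,0],[0,0,0.0467],0],
    [[0,0,0],[0,0,0.0467],0],
    [[0,0,0],[0,0,0.0467],0],
    [[0,0,0],[0,0,0.0467],0],
    [[0,0,0],[0,0,0.0467],0],
    [[0,0,0],[0,0,0.0467],0]
  ]
}}

```text
t: 2.3
eef_pos: [0.2274, 0.6355, 0.209]
tcp_rot: [0.69, 0.724, 0.0, -0.0]
contact_force: [0.4, -0.2, -0.1]
gripper_width: 0.0428
gripper_force: 0.0
```

Emit:
{"name": "apply_moves", "arguments": {
  "deltas": [
    [[0,0,0],[0,0,0.0467],0]
  ]
}}

```text
t: 2.4
eef_pos: [0.2274, 0.6355, 0.209]
tcp_rot: [0.741, 0.671, -0.0, -0.0]
contact_force: [-0.0, -0.3, 0.7]
gripper_width: 0.0424
gripper_force: 0.0
```

```bash
cat > to.py <<'E'
import sys
from h import *
s=env.read_state();R=Ro.from_quat(s['tcp_rot']).as_matrix()
g=np.array(eval(sys.argv[1]))
print(s['t'],'pos',s['eef_pos'].round(4),'x',R[:,0].round(3),'z',R[:,2].round(3),'w',s['gripper_width'],'F',np.round(s['contact_force'],1))
print('tool shift units',(R.T@(g-s['eef_pos'])/.15).round(3))
E
python3 to.py "[.523,-.01,.2]"
```

```text
2.4 pos [0.2274 0.6355 0.209 ] x [0.099 0.995 0.   ] z [-0.  0. -1.] w 0.042375951832326786 F [-0.  -0.3  0.7]
tool shift units [-4.087  2.388  0.06 ]
```

Emit:
{"name": "apply_moves", "arguments": {
  "deltas": [
    [[-0.25,0.15,0],[0,0,0],0],
    [[-0.25,0.15,0],[0,0,0],0],
    [[-0.25,0.15,0],[0,0,0],0],
    [[-0.25,0.15,0],[0,0,0],0],
    [[-0.25,0.15,0],[0,0,0],0],
    [[-0.25,0.15,0],[0,0,0],0],
    [[-0.25,0.15,0],[0,0,0],0],
    [[-0.25,0.15,0],[0,0,0],0]
  ]
}}

```text
t: 3.2
eef_pos: [0.3793, 0.3185, 0.2093]
tcp_rot: [0.739, 0.673, 0.0, -0.0]
contact_force: [0.1, -0.2, -1.0]
gripper_width: 0.0427
gripper_force: 0.0
```

Emit:
{"name": "apply_moves", "arguments": {
  "deltas": [
    [[-0.25,0.15,0],[0,0,0],0],
    [[-0.25,0.15,0],[0,0,0],0],
    [[-0.25,0.15,0],[0,0,0],0],
    [[-0.25,0.15,0],[0,0,0],0],
    [[-0.25,0.15,0],[0,0,0],0],
    [[-0.25,0.15,0],[0,0,0],0],
    [[-0.25,0.15,0],[0,0,0],0],
    [[-0.15,0,0],[0,0,0],0]
  ]
}}

```text
t: 4.0
eef_pos: [0.5111, 0.0178, 0.2096]
tcp_rot: [0.741, 0.672, 0.0, 0.001]
contact_force: [0.4, 0.0, 0.8]
gripper_width: 0.0427
gripper_force: 0.0
```

Emit:
{"name": "apply_moves", "arguments": {
  "deltas": [
    [[0,0,0],[0,0,0],0],
    [[0,0,0],[0,0,0],0]
  ]
}}

```text
t: 4.2
eef_pos: [0.5089, 0.0216, 0.2091]
tcp_rot: [0.74, 0.673, 0.0, -0.0]
contact_force: [-0.3, 0.2, -0.2]
gripper_width: 0.0425
gripper_force: 0.0
```

```bash
python3 to.py "[.521,-.017,.2]"; python3 - <<'E'
from h import *
s=env.read_state();p=vision.read_camera('wrist');save(p,'w1.png')
for q,z in (('jar',.079),('pan',.035)):
  for r in masks_of(p,q)[:2]:
    c=cv2.findContours(r['mask'].astype(np.uint8),0,1)[0];c=max(c,key=len);print(q,r['conf'],r['uv'],cv2.minEnclosingCircle(c),at(p,r['uv'],z,s))
E
```

```text
4.2 pos [0.5089 0.0216 0.2091] x [0.094 0.996 0.001] z [ 0.     0.001 -1.   ] w 0.042508261800060426 F [-0.3  0.2 -0.2]
tool shift units [-0.249  0.104  0.06 ]
jar 0.87 [338.8, 157.3] ((338.4386901855469, 157.5634307861328), 35.83709716796875) [0.52904859 0.04484479 0.079     ]
pan 0.89 [345.1, 88.7] ((341.5, 92.0076904296875), 154.00550842285156) [0.54172821 0.10070596 0.035     ]
pan 0.42 [340.9, 157.4] ((338.5974426269531, 157.7584686279297), 35.394248962402344) [0.53291009 0.03723895 0.035     ]
```

View pics/w1.png

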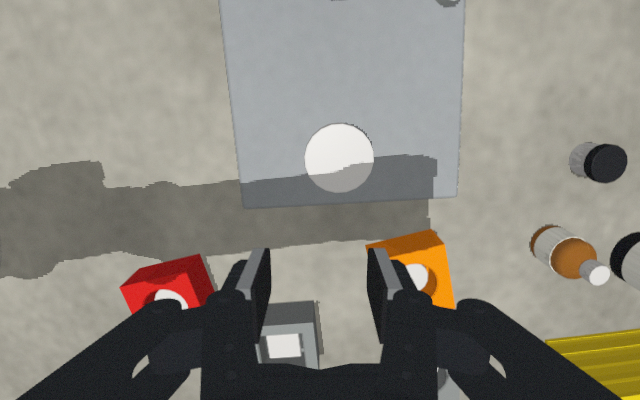

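Emit:
{"name": "apply_moves", "arguments": {
  "deltas": [
    [[-0.26,0.11,0.2],[0,0,0],0],
    [[0,0,0.3],[0,0,0],0],
    [[0,0,0.3],[0,0.0417,0],0],
    [[0,0,0],[0,0.0417,0],0],
    [[0,0,0],[0,0,0],0],
    [[0,0,0],[0,0,0],0]
  ]
}}

```text
t: 4.95
eef_pos: [0.5213, -0.0181, 0.0935]
tcp_rot: [0.734, 0.667, 0.092, -0.085]
contact_force: [-0.2, 0.6, -0.1]
gripper_width: 0.0428
gripper_force: 0.0
```

```bash
python3 to.py "[.5226,-.0165,.043]"
```

```text
4.95 pos [ 0.5213 -0.0181  0.0935] x [0.092 0.964 0.248] z [ 0.022  0.247 -0.969] w 0.04281160148906334 F [-0.2  0.6 -0.1]
tool shift units [-0.072  0.008  0.329]
```

Emit:
{"name": "apply_moves", "arguments": {
  "deltas": [
    [[-0.036,0.008,0.165],[0,0,0],0],
    [[-0.036,0,0.165],[0,0,0],0],
    [[0,0,0],[0,0,0],0],
    [[0,0,0],[0,0,0],0]
  ]
}}

```text
t: 5.35
eef_pos: [0.5228, -0.0133, 0.0435]
tcp_rot: [0.732, 0.67, 0.092, -0.085]
contact_force: [0.0, 0.6, 1.0]
gripper_width: 0.0425
gripper_force: 0.0
```

```bash
python3 to.py "[.5422,.201,.043]"; python3 - <<'E'
from h import *
p=vision.read_camera('scene');cv2.imwrite('pics/s2.png',cv2.resize(cv2.cvtColor(p['pixels'],cv2.COLOR_RGB2BGR)[130:290,280:520],None,fx=3,fy=3))
E
```

```text
5.35 pos [ 0.5228 -0.0133  0.0435] x [0.086 0.965 0.249] z [ 0.021  0.248 -0.968] w 0.042452215207176444 F [0.  0.6 1. ]
tool shift units [1.389 0.002 0.361]
```

View pics/s2.png

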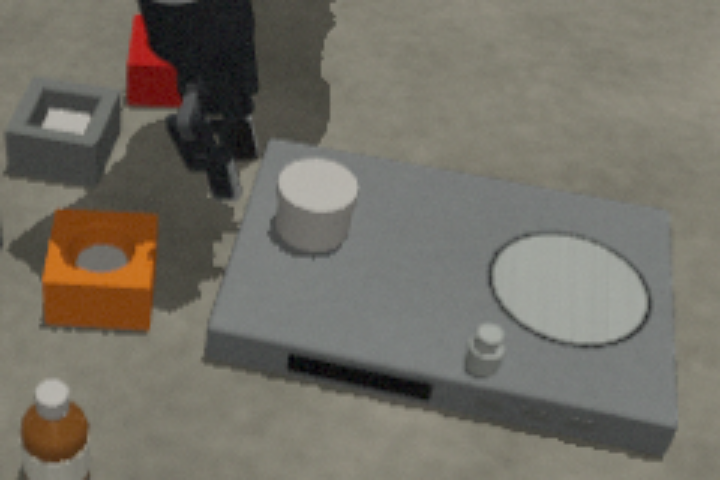

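Emit:
{"name": "apply_moves", "arguments": {
  "deltas": [
    [[0.0323,0,0.0083],[0,0,0],0],
    [[0.0323,0,0.0083],[0,0,0],0],
    [[0.0323,0,0.0083],[0,0,0],0],
    [[0.0323,0,0.0083],[0,0,0],0],
    [[0.0323,0,0.0083],[0,0,0],0],
    [[0.0323,0,0.0083],[0,0,0],0],
    [[0.0323,0,0.0083],[0,0,0],0],
    [[0.0323,0,0.0083],[0,0,0],0]
  ]
}}

```text
t: 6.2
eef_pos: [0.5262, 0.0247, 0.0428]
tcp_rot: [0.733, 0.668, 0.092, -0.085]
contact_force: [-0.1, -0.8, -0.2]
gripper_width: 0.0429
gripper_force: 0.5
```

Emit:
{"name": "apply_moves", "arguments": {
  "deltas": [
    [[0.0323,0,0.0083],[0,0,0],0],
    [[0.0323,0,0.0083],[0,0,0],0],
    [[0.0323,0,0.0083],[0,0,0],0],
    [[0.0323,0,0.0083],[0,0,0],0],
    [[0.0323,0,0.0083],[0,0,0],0],
    [[0.0323,0,0.0083],[0,0,0],0]
  ]
}}

```text
t: 6.8
eef_pos: [0.5289, 0.055, 0.0429]
tcp_rot: [0.733, 0.668, 0.092, -0.085]
contact_force: [0.9, -0.3, -0.1]
gripper_width: 0.0426
gripper_force: 0.5
```

```bash
cat > look.py <<'E'
from h import *
s=env.read_state();p=vision.read_camera('wrist');save(p,'w%d.png'%(s['t']*100))
for q,z in (('jar',.079),('pan',.035)):
  for r in masks_of(p,q)[:2]:
    c=cv2.findContours(r['mask'].astype(np.uint8),0,1)[0];c=max(c,key=len);print(q,r['conf'],r['uv'],cv2.minEnclosingCircle(c),at(p,r['uv'],z,s))
p=vision.read_camera('scene');cv2.imwrite('pics/s%d.png'%(s['t']*100),cv2.resize(cv2.cvtColor(p['pixels'],cv2.COLOR_RGB2BGR)[130:290,280:520],None,fx=3,fy=3))
for r in masks_of(p,'jar')[:2]:
    print('scene',r['conf'],r['uv'],at(p,r['uv'],.06))
E
python3 to.py "[.5422,.201,.043]"; python3 look.py;ls pics
```

```text
6.8 pos [0.5289 0.055  0.0429] x [0.09  0.964 0.249] z [ 0.022  0.249 -0.968] w 0.042553701678425225 F [ 0.9 -0.3 -0.1]
tool shift units [ 0.947 -0.001  0.243]
jar 0.57 [319.8, 199.9] ((318.3411865234375, 199.1407470703125), 73.17013549804688) [0.53260563 0.07991852 0.079     ]
pan 0.71 [339.8, 129.5] ((332.5, 168.0), 266.98370361328125) [0.54639605 0.11450882 0.035     ]
scene 0.65 [401.6, 202.4] [0.53547847 0.08004932 0.06      ]
c.png
s2.png
s680.png
scene.png
top.png
w1.png
w680.png
```

View pics/s680.png

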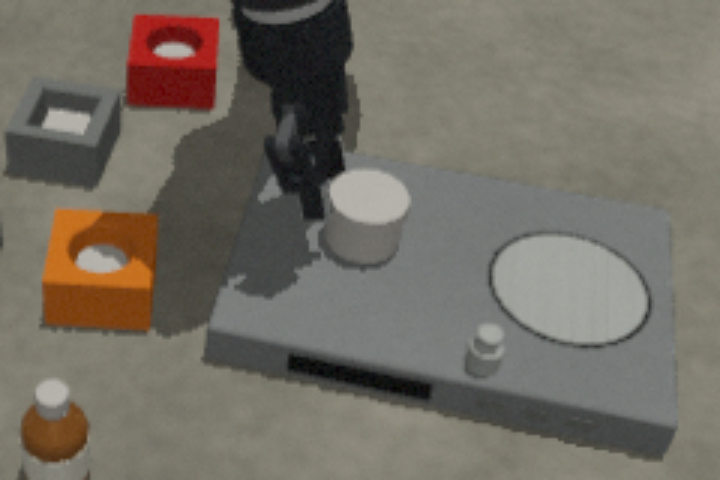

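The crop shows the jar upright at about (367,215), seated between the two fingertips, so I'll keep pushing.

Emit:
{"name": "apply_moves", "arguments": {
  "deltas": [
    [[0.0323,0,0.0083],[0,0,0],0],
    [[0.0323,0,0.0083],[0,0,0],0],
    [[0.0323,0,0.0083],[0,0,0],0],
    [[0.0323,0,0.0083],[0,0,0],0],
    [[0.0323,0,0.0083],[0,0,0],0],
    [[0.0323,0,0.0083],[0,0,0],0],
    [[0.0323,0,0.0083],[0,0,0],0],
    [[0.0323,0,0.0083],[0,0,0],0]
  ]
}}

```text
t: 7.85
eef_pos: [0.5326, 0.0948, 0.0429]
tcp_rot: [0.733, 0.668, 0.092, -0.085]
contact_force: [-1.0, -0.6, -0.1]
gripper_width: 0.0431
gripper_force: 0.5
```

Emit:
{"name": "apply_moves", "arguments": {
  "deltas": [
    [[0.0323,0,0.0083],[0,0,0],0],
    [[0.0323,0,0.0083],[0,0,0],0],
    [[0.0323,0,0.0083],[0,0,0],0],
    [[0.0323,0,0.0083],[0,0,0],0],
    [[0.0323,0,0.0083],[0,0,0],0],
    [[0.0323,0,0.0083],[0,0,0],0],
    [[0.0323,0,0.0083],[0,0,0],0],
    [[0.0323,0,0.0083],[0,0,0],0]
  ]
}}

```text
t: 8.65
eef_pos: [0.5363, 0.1346, 0.043]
tcp_rot: [0.733, 0.668, 0.092, -0.085]
contact_force: [-0.1, 0.1, 0.3]
gripper_width: 0.0426
gripper_force: 0.5
```

Emit:
{"name": "apply_moves", "arguments": {
  "deltas": [
    [[0.0323,0,0.0083],[0,0,0],0],
    [[0.0323,0,0.0083],[0,0,0],0],
    [[0.0323,0,0.0083],[0,0,0],0],
    [[0.0323,0,0.0083],[0,0,0],0],
    [[0.0323,0,0.0083],[0,0,0],0],
    [[0.0323,0,0.0083],[0,0,0],0],
    [[0.0323,0,0.0083],[0,0,0],0],
    [[0.02,0,0.005],[0,0,0],0]
  ]
}}

```text
t: 9.45
eef_pos: [0.5398, 0.1728, 0.043]
tcp_rot: [0.733, 0.668, 0.093, -0.085]
contact_force: [0.7, -0.7, -0.9]
gripper_width: 0.043
gripper_force: 0.5
```

```bash
python3 to.py "[.5422,.2055,.043]"; python3 look.py; ls pics
```

```text
9.45 pos [0.5398 0.1728 0.043 ] x [0.089 0.964 0.25 ] z [ 0.022  0.249 -0.968] w 0.04302226085687487 F [ 0.7 -0.7 -0.9]
tool shift units [ 0.211 -0.004  0.054]
jar 0.84 [321.9, 197.6] ((318.12646484375, 199.25506591796875), 73.59102630615234) [0.54441998 0.19860971 0.079     ]
pan 0.56 [322.3, 124.6] ((320.5, 168.5), 261.1102294921875) [0.54834975 0.23578132 0.035     ]
scene 0.69 [455.1, 215.7] [0.54953383 0.1964672  0.06      ]
scene 0.44 [259.8, 214.2] [ 0.64661471 -0.21232996  0.06      ]
c.png
s2.png
s680.png
s944.png
scene.png
top.png
w1.png
w680.png
w944.png
```

Emit:
{"name": "apply_moves", "arguments": {
  "deltas": [
    [[0.0323,0,0.0083],[0,0,0],0],
    [[0.0323,0,0.0083],[0,0,0],0],
    [[0.0323,0,0.0083],[0,0,0],0],
    [[0.0323,0,0.0083],[0,0,0],0],
    [[0.0323,0,0.0083],[0,0,0],0],
    [[0.0323,0,0.0083],[0,0,0],0],
    [[0.015,0,0.004],[0,0,0],0],
    [[0,0,0],[0,0,0],0]
  ]
}}

```text
t: 10.5
eef_pos: [0.5427, 0.2051, 0.043]
tcp_rot: [0.733, 0.669, 0.093, -0.085]
contact_force: [0.2, -0.3, 0.8]
gripper_width: 0.0427
gripper_force: 0.0
```

Emit:
{"name": "apply_moves", "arguments": {
  "deltas": [
    [[0,0,0],[0,0,0],0],
    [[-0.05,0,-0.013],[0,0,0],0],
    [[-0.2,0,-0.05],[0,0,0],0],
    [[-0.2,0,-0.05],[0,0,0],0],
    [[0,0,0],[0,0,0],0]
  ]
}}

```text
t: 11.0
eef_pos: [0.5363, 0.1289, 0.0425]
tcp_rot: [0.736, 0.666, 0.092, -0.084]
contact_force: [-0.1, 0.0, 0.2]
gripper_width: 0.0423
gripper_force: 0.0
```

```bash
python3 to.py "[.61,-.231,.2]"; python3 look.py; python3 - <<'E'
from h import *
p=vision.read_camera('top');save(p,'t2.png')
for r in masks_of(p,'jar')[:2]:print(r['conf'],r['uv'],at(p,r['uv'],.075))
E
ls pics
```

```text
11.0 pos [0.5363 0.1289 0.0425] x [0.097 0.964 0.247] z [ 0.024  0.246 -0.969] w 0.042327632525412155 F [-0.1  0.   0.2]
tool shift units [-2.007  0.727 -1.595]
jar 0.55 [315.8, 39.2] ((315.0, 26.181371688842773), 76.6125259399414) [0.54497902 0.21793905 0.079     ]
pan 0.7 [324.8, 173.7] ((323.0, 165.0), 265.6634216308594) [0.54412084 0.16597879 0.035     ]
scene 0.79 [468.4, 216.6] [0.54543278 0.22440759 0.06      ]
0.9 [197.8, 213.0] [0.54432678 0.2330226  0.075     ]
c.png
s1100.png
s2.png
s680.png
s944.png
scene.png
t2.png
top.png
w1.png
w1100.png
w680.png
w944.png
```

View pics/s1100.png

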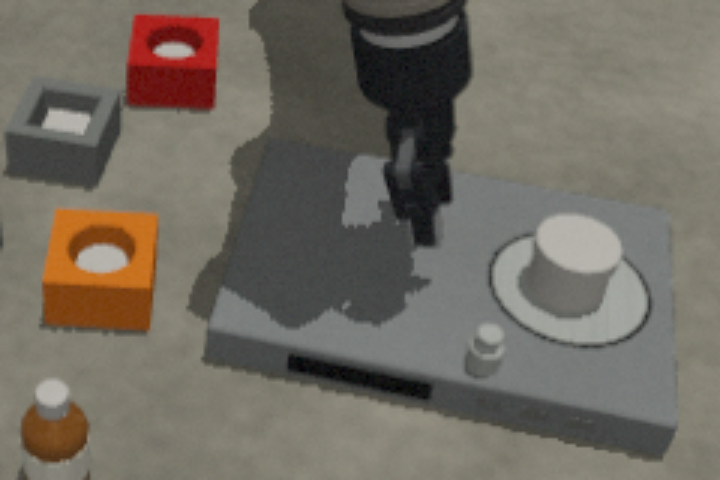

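Emit:
{"name": "apply_moves", "arguments": {
  "deltas": [
    [[0,0,-0.3],[0,-0.0417,0],-1],
    [[0,0,-0.3],[0,-0.0417,0],-1],
    [[0,0,-0.3],[0,0,0],-1],
    [[0,0,0],[0,0,0],-1],
    [[0,0,0],[0,0,0],-1]
  ]
}}

```text
t: 11.85
eef_pos: [0.5353, 0.1206, 0.1729]
tcp_rot: [0.738, 0.675, 0.001, -0.001]
contact_force: [-0.5, -1.4, -0.3]
gripper_width: -0.0
gripper_force: 0.0
```

```bash
python3 to.py "[.610,-.231,.17]"
```

```text
11.85 pos [0.5353 0.1206 0.1729] x [0.089 0.996 0.003] z [-0.     0.003 -1.   ] w -5.27975815271516e-06 F [-0.5 -1.4 -0.3]
tool shift units [-2.291  0.704  0.013]
```

The jar stands upright in the middle of the pan, at about (572,265) in the crop. Next I'll go over the round well for a close look.

Emit:
{"name": "apply_moves", "arguments": {
  "deltas": [
    [[-0.265,0.073,0],[0,0,0],-1],
    [[-0.265,0.073,0],[0,0,0],-1],
    [[-0.265,0.073,0],[0,0,0],-1],
    [[-0.265,0.073,0],[0,0,0],-1],
    [[-0.265,0.073,0],[0,0,0],-1],
    [[-0.265,0.073,0],[0,0,0],-1],
    [[-0.265,0.073,0],[0,0,0],-1],
    [[-0.265,0.073,0],[0,0,0],-1]
  ]
}}

```text
t: 12.65
eef_pos: [0.5921, -0.2069, 0.1695]
tcp_rot: [0.739, 0.674, -0.001, -0.003]
contact_force: [1.7, 0.9, 0.1]
gripper_width: 0.0
gripper_force: 0.0
```

Emit:
{"name": "apply_moves", "arguments": {
  "deltas": [
    [[-0.265,0.073,0],[0,0,0],-1],
    [[-0.265,0.073,0],[0,0,0],-1],
    [[0,0,0],[0,0,0],-1],
    [[0,0,0],[0,0,0],-1]
  ]
}}

```text
t: 13.05
eef_pos: [0.6062, -0.2878, 0.1693]
tcp_rot: [0.74, 0.673, -0.001, -0.003]
contact_force: [-0.3, 1.0, -0.3]
gripper_width: -0.0
gripper_force: 0.0
```

```bash
python3 to.py "[.610,-.231,.06]"; python3 - <<'E'
from h import *
s=env.read_state();p=vision.read_camera('wrist');save(p,'w9.png')
for q,z in (('round_key',.029),('round_block',.045),('round_mouth',.045)):
  for r in spot_in(p,q)[:3]:print(q,r['conf'],r['uv'],at(p,r['uv'],z,s))
E
```

```text
13.05 pos [ 0.6062 -0.2878  0.1693] x [0.094 0.996 0.002] z [-0.005  0.002 -1.   ] w -1.1754503584854775e-05 F [-0.3  1.  -0.3]
tool shift units [ 0.378 -0.006  0.729]
round_key 0.62 [318.4, 116.6] [ 0.61147636 -0.22969816  0.029     ]
round_block 0.88 [278.5, 7.2] [ 0.58942598 -0.14584599  0.045     ]
round_block 0.8 [320.0, 114.0] [ 0.61312669 -0.22705485  0.045     ]
round_block 0.6 [19.5, 32.5] [ 0.38181003 -0.138835    0.045     ]
round_mouth 0.85 [318.2, 117.6] [ 0.61142253 -0.22973725  0.045     ]
round_mouth 0.82 [205.2, 354.2] [ 0.47687295 -0.44831394  0.045     ]
round_mouth 0.69 [277.4, 13.0] [ 0.5881213  -0.14976859  0.045     ]
```

View pics/w9.png

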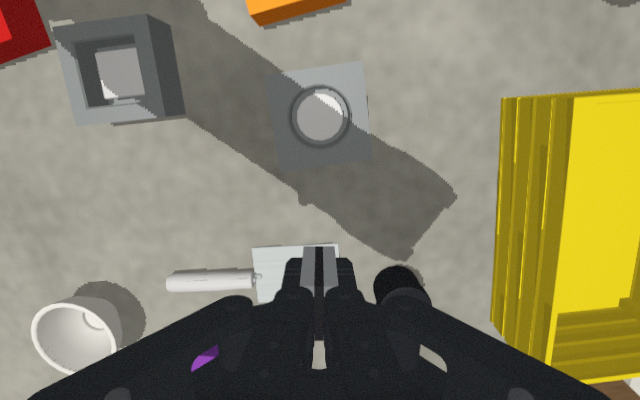

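The wrist view shows the round grey well at (318,117), which works out to (0.611, -0.230). That agrees with the top camera.

Emit:
{"name": "apply_moves", "arguments": {
  "deltas": [
    [[0.19,-0.002,0],[0,0,0],-1],
    [[0.19,-0.002,0],[0,0,0],-1],
    [[0,0,0.25],[0,0,0],-1],
    [[0,0,0.25],[0,0,0],-1],
    [[0,0,0.22],[0,0,0],-1],
    [[0,0,0],[0,0,0],-1],
    [[0,0,0],[0,0,0],-1]
  ]
}}

```text
t: 13.95
eef_pos: [0.6124, -0.2289, 0.0639]
tcp_rot: [0.738, 0.675, -0.001, -0.001]
contact_force: [1.2, -0.2, 0.4]
gripper_width: -0.0002
gripper_force: 0.0
```

```bash
python3 to.py "[.611,-.230,.0235]"
```

```text
13.95 pos [ 0.6124 -0.2289  0.0639] x [0.09  0.996 0.001] z [-0.003  0.001 -1.   ] w -0.00015547980586555656 F [ 1.2 -0.2  0.4]
tool shift units [-0.008 -0.008  0.269]
```

Emit:
{"name": "apply_moves", "arguments": {
  "deltas": [
    [[-0.008,-0.008,0.08],[0,0,0],-1],
    [[0,0,0.08],[0,0,0],-1],
    [[0,0,0.04],[0,0,0],-1],
    [[0,0,0.04],[0,0,0],-1],
    [[0,0,0.03],[0,0,0],-1],
    [[0,0,0],[0,0,0],-1],
    [[0,0,0],[0,0,0],-1]
  ]
}}

```text
t: 14.65
eef_pos: [0.6109, -0.2309, 0.023]
tcp_rot: [0.739, 0.674, -0.0, -0.001]
contact_force: [0.7, -0.5, -0.6]
gripper_width: 0.0
gripper_force: 0.0
```

Emit:
{"name": "apply_moves", "arguments": {
  "deltas": [
    [[0,0,0.01],[0,0,0],-1],
    [[0,0,0],[0,0,0],-1]
  ]
}}

```text
t: 14.85
eef_pos: [0.6109, -0.2308, 0.0216]
tcp_rot: [0.739, 0.674, -0.0, -0.001]
contact_force: [-0.5, -0.1, 0.6]
gripper_width: 0.0002
gripper_force: 0.0
```

```bash
python3 - <<'E'
from h import *
for i in range(4):
    s=env.read_state();print(s['t'],s['eef_pos'].round(4),s['contact_force'].round(2),s['torque'].round(2)); p=vision.read_camera('scene')
a=p['pixels'][170:260,200:340];cv2.imwrite('pics/k.png',cv2.cvtColor(cv2.resize(a,None,fx=5,fy=5),cv2.COLOR_RGB2BGR))
E
```

```text
14.85 [ 0.6109 -0.2308  0.0216] [-0.48 -0.1   0.56] [0.01 0.06 0.03]
14.9 [ 0.6109 -0.2307  0.0216] [ 0.13 -0.2   0.92] [-0.06  0.02  0.01]
14.95 [ 0.6109 -0.2308  0.0216] [0.04 0.2  0.38] [-0.03  0.02  0.01]
15.0 [ 0.6109 -0.2308  0.0216] [-0.19  0.56  0.19] [ 0.01  0.02 -0.  ]
```

View pics/k.png

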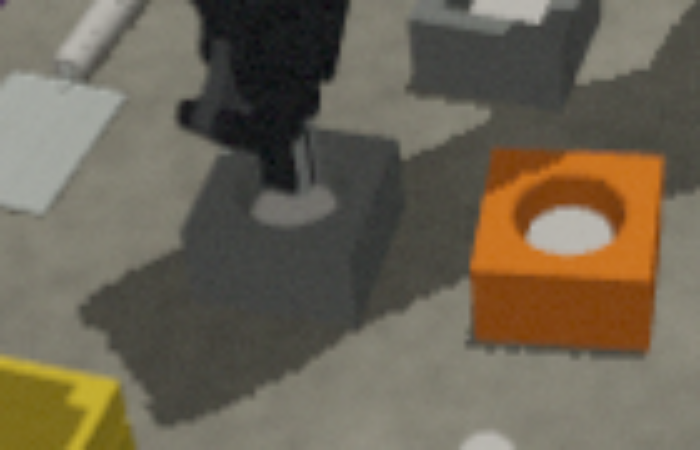

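```bash
python3 - <<'E'
from h import *
p=vision.read_camera('scene')
def pr(X):
    c=p['R']@np.array(X)+p['t'];n=c[:2]/c[2];n=n*(1+p['k1']*(n@n));return np.array([p['fx']*n[0]+p['cx'],p['fy']*n[1]+p['cy']])
a=cv2.cvtColor(p['pixels'],cv2.COLOR_RGB2BGR)[185:245,220:290];a=cv2.resize(a,None,fx=8,fy=8,interpolation=cv2.INTER_CUBIC)
a=cv2.convertScaleAbs(a,alpha=1.6)
def ring(r,z,col,c=(.611,-.2305)):
    pts=np.array([(pr((c[0]+r*np.cos(t),c[1]+r*np.sin(t),z))-[220,185]+.5)*8 for t in np.linspace(0,6.28,40)],np.int32);cv2.polylines(a,[pts],True,col,1)
ring(.025,.045,(0,255,0));ring(.020,.029,(0,0,255));ring(.020,.024,(255,0,0));ring(.003,.0216,(0,255,255))
cv2.imwrite('pics/k2.png',a)
E
```

```text
(no output)
```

View pics/k2.png

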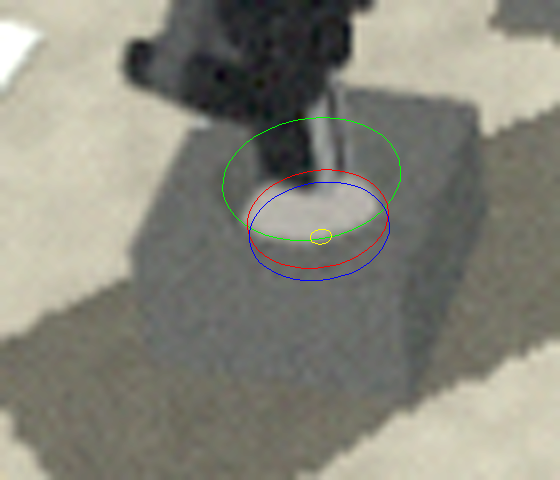

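The fingertip looks well above the key and there is no force reading, so the real tips sit higher than the reported TCP. I'll descend in small steps and watch the force.

Emit:
{"name": "apply_moves", "arguments": {
  "deltas": [
    [[0,0,0.013],[0,0,0],-1],
    [[0,0,0.013],[0,0,0],-1],
    [[0,0,0],[0,0,0],-1]
  ]
}}

```text
t: 15.4
eef_pos: [0.6106, -0.2306, 0.0171]
tcp_rot: [0.739, 0.674, -0.001, -0.001]
contact_force: [-0.1, -0.2, 0.0]
gripper_width: 0.0003
gripper_force: 0.0
```

```bash
python3 - <<'E'
from h import *
f=[]
for i in range(6):
    s=env.read_state();f.append(s['contact_force']);p=vision.read_camera('wrist' if i<5 else 'scene')
print(s['t'],s['eef_pos'].round(4),np.mean(f,0).round(2),s['joint_pos'].round(3),s['gripper_width'])
g=cv2.cvtColor(p['pixels'],cv2.COLOR_RGB2GRAY)[194:222,244:276:1]
for r in g[::2]:print(' '.join('%3d'%v for v in r))
E
```

```text
15.65 [ 0.6109 -0.2308  0.0176] [0.08 0.22 0.14] [-0.114  0.733  0.55   1.769 -0.516  0.789  0.602] -0.00040084463520479986
 28  31  28  19  28  43  24  29  22  26  31  25  24  24  19  22  26  45  47  80 113 118 121 121 125 119 124 119 117 121 121 118
 28  26  23  27  31  22  24  23  24  24  21  29  22  27  19  25  20  77  83  69  67  68  75  76  86  97 101  97 110 114 113 111
 31  26  31  24  24  19  26  21  23  24  19  28  19  28  21  27  41  31  78  72  67  65  67  66  65  64  72  67  69  64  68  70
 52  34  31  31  26  21  24  22  25  26  22  23  30  22  56  91  91  62  65  77  74  69  68  69  68  68  67  66  66  66  68  65
 66  67  66  68  69  65  57  41  27  27  24  24  28  24  18  91  90  73  55  71  68  66  63  65  68  63  65  66  68  65  65  64
 71  67  70  65  65  61  62  65  35  28  29  25  25  18  20  85  94  84  48  78  70  65  64  62  62  65  69  68  65  66  65  66
 64  68  64  58  62  60  61  63  45  35  30  27  25  29  21  58  91  88  49  77  75  69  66  68  60  62  64  70  65  66  70  67
 66  66  65  56  54  62  61  58  74  61  34  26  23  24  21  37  87  92  69 100 109 106  78  66  63  67  66  65  64  67  65  59
 67  62  63  59  57  56  67  99 109 109 112 111 101  94  81  85  99 101 110 111 110 113 110  81  66  65  65  67  68  68  63  56
 64  67  69  65  65  56  87 109 111 110 113 112 111 113 114 111 110 110 109 113 106 102  81  62  71  66  69  68  66  63  59  58
 68  64  64  66  64  68  67  69  87  99 101 105 104 107 106 105 100  88  81  71  69  66  67  70  67  65  66  66  66  61  60  55
 65  65  66  66  66  64  63  65  67  69  63  68  67  67  67  70  67  67  68  66  68  68  68  64  68  65  68  63  59  54  59  55
 68  71  67  64  68  69  67  70  68  69  69  65  66  68  68  67  64  66  65  71  67  68  67  66  68  67  66  59  54  56  59  57
 65  69  63  69  67  68  68  71  66  69  66  65  66  67  69  69  67  69  69  69  67  64  67  71  67  67  57  55  55  59  55  57
```

Emit:
{"name": "apply_moves", "arguments": {
  "deltas": [
    [[0,0,0.013],[0,0,0],-1],
    [[0,0,0.013],[0,0,0],-1],
    [[0,0,0],[0,0,0],-1]
  ]
}}

```text
t: 16.0
eef_pos: [0.6106, -0.2306, 0.0132]
tcp_rot: [0.739, 0.674, -0.001, -0.001]
contact_force: [-0.8, 0.8, -0.8]
gripper_width: -0.0001
gripper_force: 0.0
```

Emit:
{"name": "apply_moves", "arguments": {
  "deltas": [
    [[0,0,0.007],[0,0,0],-1],
    [[0,0,0.007],[0,0,0],-1],
    [[0,0,0],[0,0,0],-1]
  ]
}}

```text
t: 16.3
eef_pos: [0.6107, -0.2307, 0.0114]
tcp_rot: [0.739, 0.674, -0.0, -0.001]
contact_force: [0.3, -0.2, 0.7]
gripper_width: 0.0002
gripper_force: 0.0
```

```bash
cat > f.py <<'E'
from h import *
f=[]
for i in range(6):
    s=env.read_state();f.append(s['contact_force']);p=vision.read_camera('wrist' if i<5 else 'scene')
print(s['t'],s['eef_pos'].round(4),np.mean(f,0).round(2))
g=cv2.cvtColor(p['pixels'],cv2.COLOR_RGB2GRAY)[200:222,250:268]
for r in g[::2]:print(' '.join('%3d'%v for v in r))
E
python3 f.py
```

```text
16.55 [ 0.6108 -0.2308  0.0116] [-0.09 -0.05 -0.06]
 23  29  29  24  29  23  25  31  27  23  33  52  66  76  69  73  68  68
 21  21  18  25  18  14  27  14  22  76  88  72  55  67  68  65  61  70
 57  55  35  25  24  25  22  26  25  66  90  87  48  75  72  68  65  60
 61  62  46  25  29  30  32  23  27  55  90  89  51  75  73  70  64  65
 61  56  64  37  20  26  29  27  25  30  89  93  64  67  99 106  81  61
 62  95 111  68  43  38  31  25  30  27  91  92  83  95 110 111 114  82
 89 108 108 110 111 109 110 100  83  90 100 100 112 111 107 102  78  69
 63  67  89  99 103 105 108 106 106 102 102  87  83  71  66  70  64  66
 64  68  68  63  62  67  64  64  68  65  69  69  66  64  67  67  67  65
 68  66  67  69  64  63  66  66  66  63  68  65  68  64  68  62  67  65
 71  69  68  69  69  66  66  71  72  71  66  68  67  69  68  66  67  68
```

Emit:
{"name": "apply_moves", "arguments": {
  "deltas": [
    [[0,0,0.013],[0,0,0],-1],
    [[0,0,0],[0,0,0],-1]
  ]
}}

```text
t: 16.8
eef_pos: [0.6106, -0.2306, 0.0093]
tcp_rot: [0.739, 0.674, -0.001, -0.001]
contact_force: [0.2, 0.6, -0.6]
gripper_width: -0.0001
gripper_force: 0.0
```

Emit:
{"name": "apply_moves", "arguments": {
  "deltas": [
    [[0,0,0.013],[0,0,0],-1],
    [[0,0,0],[0,0,0],-1]
  ]
}}

```text
t: 17.0
eef_pos: [0.6106, -0.2306, 0.0073]
tcp_rot: [0.739, 0.674, -0.001, -0.001]
contact_force: [-1.1, -0.4, 0.1]
gripper_width: -0.0001
gripper_force: 0.0
```

```bash
python3 f.py
```

```text
17.25 [ 0.6108 -0.2308  0.0077] [-0.55 -0.34  0.16]
 22  24  19  23  15  16  19  24  27  25  28  40  76  76  73  72  69  66
 25  25  24  12  27  22  26  11  23  40  54  64  57  67  68  66  62  72
 32  31  19  22  21  30  26  22  23  68  91  89  48  77  71  63  66  63
 58  61  44  22  28  28  22  22  28  55  89  85  55  75  74  70  69  61
 61  61  75  40  23  29  25  26  20  38  87  92  64  61  93 102  79  62
 62  98 112  61  22  18  28  31  32  25  86  89  76  63  99 111 112  81
 90 107 111 102  83  70  56  54  40  28  82  95  92 109 107 102  81  67
 68  64  91 101 103 102 104 106 104 101  98  82  84  69  62  66  66  64
 67  70  64  65  68  66  65  67  66  65  68  66  67  68  68  66  64  62
 66  66  66  67  67  67  69  65  68  68  66  67  69  67  68  69  65  68
 69  65  68  71  71  66  71  66  68  65  69  68  67  68  66  69  67  65
```

Emit:
{"name": "apply_moves", "arguments": {
  "deltas": [
    [[0,0,0.01],[0,0,0],-1],
    [[0,0,0],[0,0,0],-1]
  ]
}}

```text
t: 17.5
eef_pos: [0.611, -0.2308, 0.0062]
tcp_rot: [0.739, 0.674, -0.0, -0.001]
contact_force: [1.0, -0.3, 1.8]
gripper_width: 0.0001
gripper_force: 0.9
```

Emit:
{"name": "apply_moves", "arguments": {
  "deltas": [
    [[0,0,0.01],[0,0,0],-1],
    [[0,0,0],[0,0,0],-1]
  ]
}}

```text
t: 17.7
eef_pos: [0.611, -0.2308, 0.0047]
tcp_rot: [0.739, 0.674, -0.0, -0.001]
contact_force: [0.5, 0.3, 2.6]
gripper_width: 0.0002
gripper_force: 1.5
```

```bash
python3 f.py
```

```text
17.95 [ 0.611  -0.2308  0.0048] [0.33 0.14 2.95]
 30  26  26  26  30  28   9  22  27  17  25  52  84  71  67  70  69  68
 27  20  23  20  18  30  20  23  17  27  27  47  55  71  70  66  63  62
 25  25  24  22  28  17  28  28  25  60  79  82  53  70  71  65  65  65
 56  48  34  19  19  20  25  28  21  56  90  87  53  77  73  65  67  63
 60  64  54  36  25  27  28  30  27  40  92  87  61  61  85  87  77  62
 61  81 106  59  26  20  20  29  22  16  85  91  77  58  92 110 112  75
 72 106 114  95  49  35  30  27  21  23  63  94  87  74 101 104  81  67
 66  68  89  97 101 100  96  88  69  64  85  80  78  68  65  65  68  66
 65  68  63  64  68  65  66  66  69  66  67  67  67  66  64  68  68  69
 66  65  67  67  66  65  69  68  67  65  68  65  66  67  68  68  67  68
 67  70  70  71  68  70  68  65  68  64  65  71  66  67  67  69  68  68
```

The fingertip now touches the key: 2.9 N means about 1.7 mm pressed. I'll press it home and hold.

Emit:
{"name": "apply_moves", "arguments": {
  "deltas": [
    [[0,0,0.012],[0,0,0],-1],
    [[0,0,0.012],[0,0,0],-1],
    [[0,0,0],[0,0,0],-1],
    [[0,0,0],[0,0,0],-1],
    [[0,0,0],[0,0,0],-1]
  ]
}}

```text
t: 18.5
eef_pos: [0.611, -0.2309, 0.0018]
tcp_rot: [0.739, 0.674, -0.0, -0.001]
contact_force: [-1.9, 0.2, 10.8]
gripper_width: 0.0
gripper_force: 5.1
```

```bash
python3 f.py | head -1
```

```text
18.75 [ 0.6111 -0.2308  0.0018] [-1.7   1.19 10.02]
```

Emit:
{"name": "apply_moves", "arguments": {
  "deltas": [
    [[0,0,0],[0,0,0],-1],
    [[0,0,0],[0,0,0],-1],
    [[0,0,0],[0,0,0],-1],
    [[0,0,0],[0,0,0],-1],
    [[0,0,0],[0,0,0],-1],
    [[0,0,0],[0,0,0],-1],
    [[0,0,-0.05],[0,0,0],-1],
    [[0,0,-0.1],[0,0,0],-1]
  ]
}}

```text
t: 19.6
eef_pos: [0.6095, -0.2301, 0.0227]
tcp_rot: [0.739, 0.674, -0.001, -0.003]
contact_force: [-0.1, 0.3, 0.4]
gripper_width: -0.0005
gripper_force: 0.0
```

Emit:
{"name": "apply_moves", "arguments": {
  "deltas": [
    [[0,0,-0.2],[0,0,0],-1],
    [[0,0,-0.25],[0,0,0],-1],
    [[0,0,-0.25],[0,0,0],-1],
    [[0,0,-0.25],[0,0,0],-1],
    [[0,0,0],[0,0,0],-1],
    [[0,0,0],[0,0,0],-1],
    [[0,0,0],[0,0,0],-1]
  ]
}}

```text
t: 20.3
eef_pos: [0.6103, -0.2302, 0.165]
tcp_rot: [0.738, 0.674, -0.001, -0.002]
contact_force: [0.0, -0.1, -0.1]
gripper_width: 0.0001
gripper_force: 0.0
```

```bash
python3 f.py | head -1;python3 - <<'E'
from h import *
p=vision.read_camera('top')
for r in masks_of(p,'jar')[:2]:print(r['conf'],r['uv'],at(p,r['uv'],.075))
print(env.finish_job())
E
```

```text
20.55 [ 0.6106 -0.2307  0.1651] [-0.13 -0.04 -0.03]
0.98 [198.0, 214.9] [0.53895308 0.2321228  0.075     ]
the job is handed in; nothing more can be done
None
```

The jar stands on the pan, about 6 mm from its centre in the last top-camera look; the round tare key was pressed to its stop (about 10 N) for roughly a second and released, the arm is clear, and the job is handed in; no verdict was returned.

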